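# Set the sliding stop to the worm shaft

## Task

Two length-stop gauges stand on the trolley; one of them holds a worm shaft in its V-blocks. On that gauge, slide the stop by its upright black grip along the track up to the end of the shaft that faces it, so that it touches the shaft or leaves less than a centimetre of gap, and let go. The shaft must stay lying in its V-blocks, and the stop of the empty gauge must stay where it is.

Things in the scene. Friction and masses are not known exactly. Their poses are not given: they have to be found in the camera images.
- stop_grip (a point): middle of the upright black grip (16 mm across the track, 28 mm along it, top 90 mm up, free all round above 49 mm) of the sliding stop on the gauge that holds the shaft; 72 mm above the table. y: along the track to the shaft, x across, z up. The stop's front face is 23 mm ahead along y; it starts 50 to 105 mm short of the shaft, has 2 N friction and stays where left
- shaft_end (a point): centre of the end face, towards the stop, of the loose grey steel worm shaft (120 mm long, 17 mm thick, 24 mm at its middle, 0.24 kg). It lies in two V-blocks in line with the track, axis 32 mm and top 44 mm above the table; a fixed end block stands 1 to 6 mm beyond its far end. x: along the shaft, away from the stop
- other_grip (a point): the same point on the grip of the second gauge, which is alike (a fixed aluminium plate 64 x 290 x 12 mm with a track) but has no shaft in its V-blocks; it stands beside the first, nearer to the robot or farther away. Leave it alone

How it is judged (in metres and radians):
At the end, for the whole second after the job is handed in: the stop plate's face touches the shaft's end or leaves at most 15 mm of gap, and the shaft lies in its V-blocks, its end no more than 12 mm from where it was (y of shaft_end in the frame of stop_grip between 0.02 and 0.038 m and distance of shaft_end from where it was at the start of the episode below 0.012 m).
It fails at once if the empty gauge's stop is moved more than 10 mm (distance of other_grip from where it was at the start of the episode above 0.01 m).
It also fails if it takes over 32 s, if anything falls off the work surface, if the arm or the gripper's body presses on something with over 40 N, if the wrist force passes 120 N, or if a joint passes its speed limit or range.

## Robot

A 6-joint arm with a two-finger parallel gripper is mounted at the origin on a cart in front of the work surface, level with it; the furniture and walls round the work are solid. World frame = base frame: x ahead of the robot, y to its left, z up, the work surface at z = 0. Lengths are in mm, angles in rad, forces in N, time in s.
With the tool pointing down it reaches from about 300 to 775 mm from the base axis. Payload 14.6 kg.
Tool frame: the origin (TCP) lies midway between the tips of the shut fingers; the grasp point (between the pads) lies 19 mm behind it (hold_point_z is the distance from the TCP to the grasp point, in mm); z points along the fingers, y is the line along which they close (so a half turn about z gives the same grasp; the last joint's range is limited). The gripper opens to 85 mm and grips with 20 to 120 N. Pads are 22 mm wide; open, the fingers measure 114 mm over their backs; the gripper's body (76 mm by 85 mm) begins 54 mm behind the grasp point. The pads swing forward as they close: fully open they stand 13 mm farther back than shut.
Start: joints at [-1.299, 0.3, 1.521, -0, 1.321, -0.067], TCP at [182.788, -518.727, 231.281] pointing down, gripper open.
Joint ranges: [-3.03, 3.03], [-0.79, 2.21], [0.23, 2.52], [-1.04, 4.18], [0, 3.07], [-2.55, 2.55]. Speed limits (rad/s): [2.22, 2.22, 2.57, 3.14, 3.14, 3.14].

## Interface

Orientations are given as a unit quaternion [x, y, z, w].
In Python, from workcell import goto, movel, goto_joints, let_go, clamp, hold, solve_ik, state, read_camera, IKError, job_done, hold_point_z gives the robot as it stands. Calls block until the motion is done:
- goto(position, orientation): joint-space move of the TCP to a pose.
- movel(position, speed=150, orientation=None): straight line of the TCP; orientation=None keeps the orientation; speed is the mean speed in mm/s.
- goto_joints(angles): joint-space move.
- let_go() and clamp(newtons=None): open the fingers fully, or close them until they stop; newtons is the grip in N (None keeps the last).
- hold(seconds).
- solve_ik(position, orientation): joint angles nearest the present ones, or None.
- state(): the state.
- read_camera(name): name is "scene" or "top" or "wrist"; returns a dict with "color" (480x640x3 uint8, blue, green, red), "intrinsics" (3x3 intrinsics, pixels), "camera_from_world" (4x4, takes a point from world to camera coordinates); the wrist camera has in their place "hand_eye" (4x4, takes a point from camera to tool coordinates, whose origin is the TCP and whose axes are the flange's). Camera axes: x right, y down, z forward; pixel columns grow to the right and rows downward; lengths in mm; the calibration is good to about 2 mm. A picture is of the moment at which its call begins: read the wrist's pose just before it. There is no depth.
A pose or a line that the arm cannot do raises IKError and nothing moves.
- job_done(): hands the job in; it is judged then, once.
The state is a dict: "t": time; "joint_pos": joint angles; "qd": joint speeds; "joint_torque": joint torques, N m; "eef_pos": TCP position; "orientation": TCP orientation; "ft_force": force on the tool from outside, world axes, zero at the start; "moment": the same for the moment, N m; "finger_gap": opening from 0.0 (shut) to 1.0 (fully open); "gripper_force": force on a finger pad.
Only numpy, scipy, OpenCV 4.12 (cv2) and the standard library are available. Lean on these libraries where they do the work, as an engineer would, in place of code of your own. Each camera call takes 0.05 s, during which the arm holds its last target. There are 200 camera calls.

## Working session

There is one attempt and no reset: what is moved stays moved. The work goes in short steps, each a Python script; the robot and the scene stay as the last script left them, time stands still between calls to the robot, and variables do not carry over. Pictures are saved under pics/ and viewed, at most 10 in all, crops included, and the job is handed in when it is done.

```bash
mkdir -p pics; python3 - <<'E'
from workcell import *
import cv2
for n in("scene","top"):
    c=read_camera(n);cv2.imwrite(f"pics/{n}0.png",c["color"]);print(n,c["intrinsics"],c["camera_from_world"])
print(state()["t"],hold_point_z)
E
```

```text
scene [[504.91294786   0.         314.79491859]
 [  0.         504.91294786 242.96387986]
 [  0.           0.           1.        ]] [[-8.79886351e-01 -4.75147941e-01  5.86875641e-03  4.60512260e+02]
 [-3.27378341e-01  5.97200094e-01 -7.32240035e-01  2.82500734e+02]
 [ 3.44417524e-01 -6.46209317e-01 -6.81021357e-01  6.75111242e+02]
 [ 0.00000000e+00  0.00000000e+00  0.00000000e+00  1.00000000e+00]]
top [[512.60782652   0.         314.07061444]
 [  0.         512.60782652 242.27087811]
 [  0.           0.           1.        ]] [[ 1.92213412e-02 -9.99462056e-01 -2.65732805e-02 -6.63251675e+01]
 [-9.92912552e-01 -1.59641594e-02 -1.17770156e-01  5.69539987e+02]
 [ 1.17282583e-01  2.86486441e-02 -9.92685273e-01  8.64578328e+02]
 [ 0.00000000e+00  0.00000000e+00  0.00000000e+00  1.00000000e+00]]
0.1 18.700000000000003
```

View pics/top0.png

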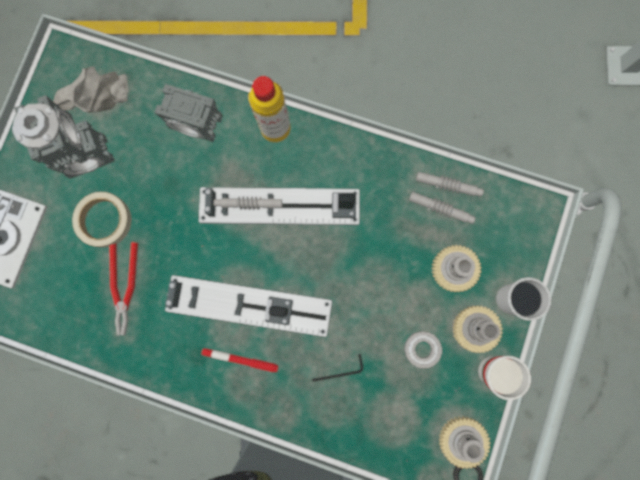

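View pics/scene0.png

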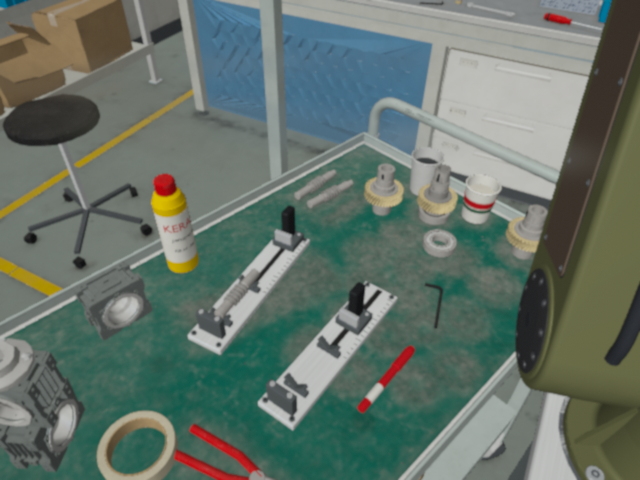

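The top view shows the loaded gauge is the far one: plate around (200–358, 188–223), stop at about (345,205), and shaft end near (282,203). The empty gauge is nearer, with its stop at about (279,310). In the scene view the loaded grip is at about (289,220).

```bash
cat > h.py <<'E'
import numpy as np, cv2
from workcell import *
def ray(c,uv,z):
    K=c["intrinsics"];T=np.array(c["camera_from_world"]);R=T[:3,:3];o=-R.T@T[:3,3]
    d=R.T@np.linalg.inv(K)@np.array([*uv,1.]);return o+d*(z-o[2])/d[2]
def px(c,p):
    T=np.array(c["camera_from_world"]);q=c["intrinsics"]@(T[:3,:3]@p+T[:3,3]);return q[:2]/q[2]
E
python3 - <<'E'
from h import *
c=read_camera("top");im=c["color"];s=read_camera("scene");si=s["color"]
hsv=cv2.cvtColor(im,cv2.COLOR_BGR2HSV)
m=((hsv[...,1]<40)&(hsv[...,2]>170)).astype(np.uint8)*255
m[:,:190]=0;m[:,370:]=0;m[:180]=0;m[340:]=0
for r0,r1 in((180,235),(265,340)):
    a=np.zeros_like(m);a[r0:r1]=m[r0:r1]
    pts=cv2.findNonZero(a).reshape(-1,2)
    W=np.array([ray(c,p,12)[:2] for p in pts],np.float32)
    r=cv2.minAreaRect(W);print("plate",r,cv2.boxPoints(r).round(1).tolist())
g=cv2.cvtColor(im,cv2.COLOR_BGR2GRAY)
for r0,r1,c0,c1 in((185,228,322,362),(285,335,255,300)):
    k=((g<45)*255).astype(np.uint8);b=np.zeros_like(k);b[r0:r1,c0:c1]=k[r0:r1,c0:c1]
    n,l,st,ce=cv2.connectedComponentsWithStats(b);i=1+np.argmax(st[1:,4]);print(st[i],ce[i],ray(c,ce[i],90))
A=cv2.resize(im[180:232,195:365],None,fx=4.6,fy=4.6,interpolation=cv2.INTER_CUBIC)
B=cv2.resize(si[195:360,180:320],None,fx=2.1,fy=2.1,interpolation=cv2.INTER_CUBIC)
o=np.zeros((A.shape[0]+B.shape[0],800,3),np.uint8);o[:A.shape[0],:A.shape[1]]=A;o[A.shape[0]:,:B.shape[1]]=B
cv2.imwrite("pics/c1.png",o);print(A.shape,o.shape)
E
```

```text
plate ((639.406982421875, 10.692596435546875), (64.26887512207031, 288.56494140625), 0.5244104862213135) [[606.0, 154.6999969482422], [608.5999755859375, -133.89999389648438], [672.9000244140625, -133.3000030517578], [670.2000122070312, 155.3000030517578]]
plate ((456.63787841796875, 42.71001434326172), (255.36837768554688, 64.39991760253906), 82.34449768066406) [[407.70001220703125, -79.5], [471.5, -88.0999984741211], [505.6000061035156, 165.0], [441.70001220703125, 173.5]]
[340 201  13   7  48] [346.54166667 204.10416667] [ 628.12372393 -110.27629525   90.        ]Traceback (most recent call last):
  File "<stdin>", line 14, in <module>
    return _wrapfunc(a, 'argmax', axis=axis, out=out, **kwds)
    return bound(*args, **kwds)
ValueError: attempt to get argmax of an empty sequence
```

```bash
python3 - <<'E'
from h import *
c=read_camera("top");im=c["color"];s=read_camera("scene");si=s["color"]
A=cv2.resize(im[180:232,195:365],None,fx=4.6,fy=4.6,interpolation=cv2.INTER_CUBIC)
B=cv2.resize(si[195:360,180:320],None,fx=2.1,fy=2.1,interpolation=cv2.INTER_CUBIC)
o=np.zeros((A.shape[0]+B.shape[0],800,3),np.uint8);o[:A.shape[0],:A.shape[1]]=A;o[A.shape[0]:,:B.shape[1]]=B
cv2.imwrite("pics/c1.png",o);print(A.shape,o.shape)
E
```

```text
(239, 782, 3) (585, 800, 3)
```

View pics/c1.png

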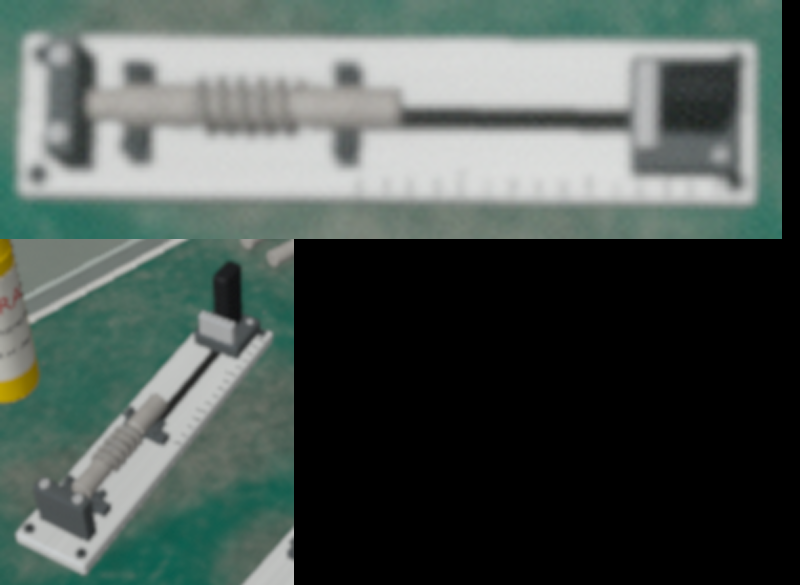

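Crop: the shaft end is at top pixel (282.0, 203.5), and the grip spans u about 339–355, v about 193.5–209. In the scene view the grip top is at about (289,208).

```bash
python3 - <<'E'
from h import *
c=read_camera("top");s=read_camera("scene")
e=ray(c,(282,203.5),32);print("shaft end",e)
print("scene grip top",ray(s,(289,208.3),90))
for y in(-118,-110,-102,-94):
    x=640.5
    print(y,[px(c,np.array([x,y+d,z]))*1.0 for d,z in((-14,90),(14,90),(14,49))],"scene",px(s,np.array([x,y,90])))
# grip from dark columns, row by row
g=cv2.cvtColor(c["color"],cv2.COLOR_BGR2GRAY);print(g[190:214,334:362])
q=np.array([np.pi]);print(state()["orientation"])
E
```

```text
shaft end [638.93061303   1.90203689  32.        ]
scene grip top [ 639.72279255 -116.55336287   90.        ]
-118 [array([359.80071234, 196.91071535]), array([342.82835381, 196.68325136]), array([342.13927576, 201.5596167 ])] scene [289.03600884 207.72570171]
-110 [array([354.9481859 , 196.84568167]), array([337.98500899, 196.61834073]), array([337.51801942, 201.49642198])] scene [286.76938493 210.18853794]
-102 [array([350.09828545, 196.78068317]), array([333.1442827 , 196.55346519]), array([332.89914711, 201.43325987])] scene [284.47673127 212.67965722]
-94 [array([345.25100884, 196.71571985]), array([328.30617283, 196.48862471]), array([328.28265696, 201.37013033])] scene [282.15759689 215.19954954]
[[203 203 201 201 201 201 199 198 199 200 198 199 199 198 199 198 198 198
  196 188 180 180 187 191 178 145 117 104]
 [197 197 196 195 194 193 195 194 193 193 192 191 192 191 193 191 191 191
  186 176 160 160 178 193 186 151 117 105]
 [178 179 176 170 165 162 159 158 157 156 158 157 157 157 156 154 154 154
  149 135 120 122 154 180 180 152 118 105]
 [169 172 168 151 132 116 110 106 10
[... 1787 characters left out ...]
0  61
   72  88  99 130 174 196 186 153 116 104]
 [180 184 174 151 115  98  91  88  87  87  88  83  80  77  78  79  81  85
   88  92  99 133 176 199 189 152 116 103]
 [177 178 170 149 119 102  99 100  99 100  98  99  98  93  95  97  99 104
  103 102 104 131 175 198 189 154 117 103]
 [163 161 155 137 116 107 102 104 104 102 105 104 101 100  99 106 117 124
  124 111 107 131 174 197 187 151 115 104]
 [131 130 122 117 106 103 104 103 104 102 102 103 104 104 104 121 137 151
  141 125 107 131 173 196 186 152 118 108]
 [107 106 105 105 107 102 104 104 102 102 104 101 102 102 109 127 153 164
  155 131 112 130 172 196 188 152 121 112]]
[ 9.85687405e-01  1.68583290e-01 -9.39680011e-06 -1.20205908e-04]
```

```bash
python3 - <<'E'
from h import *
from scipy.spatial.transform import Rotation as R
import json
d=np.array([-.0092,1,0]);best=None
for sgn in(1,-1):
    y=np.array([sgn*1,sgn*.0092,0]);y/=np.linalg.norm(y);z=np.array([0,0,-1.])
    q=R.from_matrix(np.c_[np.cross(y,z),y,z]).as_quat()
    j=solve_ik([640.5,-111,150],q)
    if j is None: continue
    k=np.abs(np.array(j)-state()["joint_pos"]).max();print(sgn,np.round(j,2))
    if best is None or k<best[0]:best=(k,q)
q=best[1];json.dump(q.tolist(),open("q.json","w"))
goto([640.5,-111,180],q)
st=state();print(st["t"],st["eef_pos"],st["ft_force"])
w=read_camera("wrist");cv2.imwrite("pics/w1.png",w["color"])
T=np.eye(4);T[:3,:3]=R.from_quat(st["orientation"]).as_matrix();T[:3,3]=st["eef_pos"]
w["camera_from_world"]=np.linalg.inv(T@w["hand_eye"])
print("grip top",[px(w,np.array([640.5+a,-111+b,90])).round(1) for a,b in((-8,-14),(8,-14),(8,14),(-8,14))],"end",px(w,np.array([639,1.9,32])))
np.savez("w1.npz",i=w["intrinsics"],c=w["camera_from_world"])
E
```

```text
1 [-0.23  0.59  1.3  -0.    1.25 -0.24]
2.6 [ 640.29542903 -111.97294291  180.16781717] [-0.16629933  1.03510076  0.02022591]
grip top [array([311. , 260.9]), array([333.1, 261. ]), array([333.8, 223.3]), array([311. , 223.2])] end [321.40110631  83.40347192]
```

View pics/w1.png

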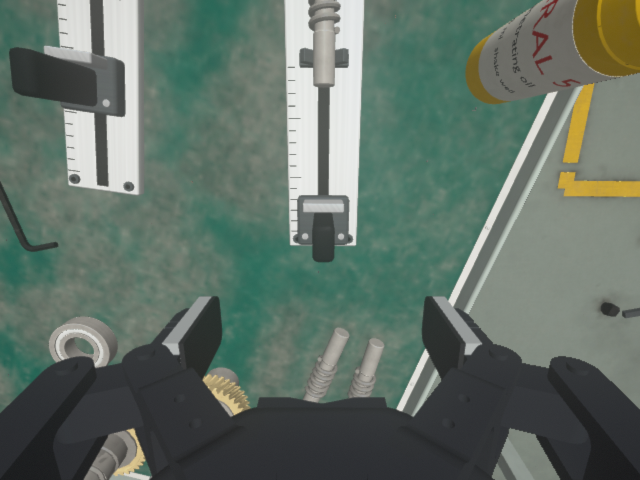

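The wrist view agrees: grip top spans u 312–334 with its near edge at v about 262, and the shaft end is at (324,86), within about 2 mm of the prediction. I'll grasp the grip and slide it.

```bash
python3 - <<'E'
from h import *
from scipy.spatial.transform import Rotation as R
movel([640.5,-111,57],120)
clamp(25); s=state();print(s["t"],s["eef_pos"],s["finger_gap"],s["gripper_force"],s["ft_force"])
movel([640.5-.0092*82,-29,57],50)
s=state();print(s["t"],s["eef_pos"],s["finger_gap"],s["gripper_force"],s["ft_force"])
w=read_camera("wrist");cv2.imwrite("pics/w2.png",w["color"])
E
```

```text
4.4583 [ 641.18853452 -110.99966655   57.26874327] 0.1856226567073938 30.103851556777954 [ 5.87753801 -0.68855459 -0.50156477]
6.25 [640.86389365 -29.08939796  57.27540321] 0.18243711342110405 29.760704040527344 [ 9.93720055 -0.94606643 -3.50136278]
```

View pics/w2.png

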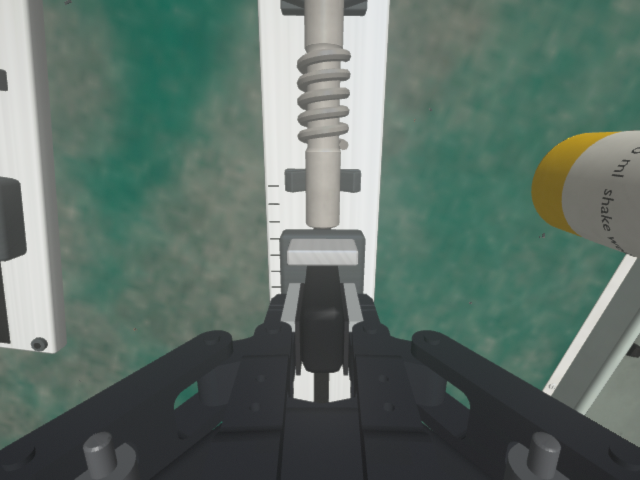

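The grip is held. In the wrist view the shaft's near end is at (322,228) and the stop plate's top front edge is at about row 240. Next I'll compute the remaining gap.

```bash
python3 - <<'E'
from h import *
from scipy.spatial.transform import Rotation as R
st=state();w=read_camera("wrist")
T=np.eye(4);T[:3,:3]=R.from_quat(st["orientation"]).as_matrix();T[:3,3]=st["eef_pos"]
w["camera_from_world"]=np.linalg.inv(T@w["hand_eye"])
for z in(23.5,32,40.5):print("shaft",z,ray(w,(322,228),z))
for z in(40,49,52):print("plate",z,ray(w,(322,240),z))
for z in(12,20,25):print("base",z,ray(w,(300,230),z))
print("grip back",ray(w,(322,372),90))
p=w["color"].copy()
cv2.imwrite("pics/w3.png",cv2.resize(p[200:300,250:390],None,fx=5,fy=5))
E
```

```text
shaft 23.5 [640.66062044  -3.49826516  23.5       ]
shaft 32 [640.59777456  -1.37956808  32.        ]
shaft 40.5 [640.53492868   0.73912899  40.5       ]
plate 40 [640.59883637  -5.41964181  40.        ]
plate 49 [640.52889971  -2.83618379  49.        ]
plate 52 [640.5055875   -1.97503111  52.        ]
base 12 [628.24126401  -7.64547717  12.        ]
base 20 [628.71516501  -5.59681262  20.        ]
base 25 [629.01135313  -4.31639727  25.        ]
grip back [640.72779797 -42.92915709  90.        ]
```

View pics/w3.png

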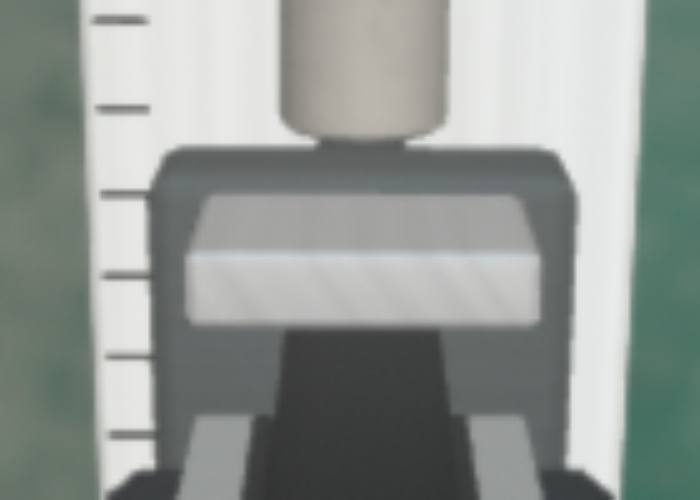

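The shaft end is at y ≈ +0.7. The plate's front face is at y ≈ -6 to -8, so the gap is about 7 mm. I'll advance 4 mm, release, retreat and check.

```bash
python3 - <<'E'
from h import *
movel([640.2,-25,57],25)
s=state();print(s["eef_pos"],s["ft_force"])
let_go()
movel([640.2,-25,180],120)
q=np.array(state()["joint_pos"]);w=read_camera("wrist")["color"]
q[0]-=.9;goto_joints(q.tolist())
c=read_camera("top")["color"]
print(state()["t"])
A=cv2.resize(c[180:335,160:365],None,fx=3,fy=3,interpolation=cv2.INTER_CUBIC)
cv2.imwrite("pics/e.png",A);cv2.imwrite("pics/ew.png",w)
E
```

```text
[640.93647447 -24.91574088  57.25640101] [ 6.27387626  1.37703964 -2.09476091]
10.6167
```

View pics/e.png

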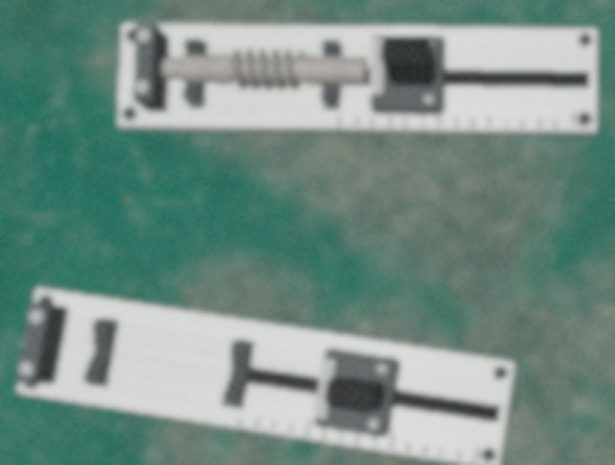

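The stop's front (crop u about 374) sits about 1–2 px from the shaft end (u about 368), a gap of roughly 3 mm. The shaft is still in its V-blocks, and the other stop hasn't moved.

```bash
python3 -c "
from workcell import *
print(job_done())"
```

```text
the job is handed in; nothing more can be done
None
```

The stop on the loaded gauge was slid up to about 3 mm from the shaft end and released; in the last picture the shaft lay in its V-blocks and the empty gauge's stop had not moved, and the job was handed in after about 11 s (no verdict was returned).

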